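Clear the shot and photograph the model coach

TASK

The paint marker standing on the cutting mat in front of the model coach spoils the picture: drop it end-down into the empty narrow metal tube, so that it stands on the bottom. Then take the photograph with the release box: press its big round button half-way, to the first stop, and keep it there for a second while the camera focuses, then press it fully home and let it spring back up. Do not disturb the coach or the other loose things on the bench.

Things in the scene. Friction and masses are not known exactly. Their poses are not given: they have to be found in the camera images.
- marker_center (a point): Centre (half-way up) of the paint marker: a plain round cylinder 18 mm in diameter and 100 mm tall with flat ends, white barrel, black cap at the top, about 30 g. It stands free and upright on the blue mat, not fixed, and topples if bumped. Its z axis runs along its length, up. Its top is 50 mm above this point: grasp it 15 to 25 mm above this point, to keep the gripper's body clear. Nothing stands within 60 mm of its axis.
- tube_rim (a point): Centre of the mouth of the upright aluminium tube that takes the marker: 70 mm tall, so this point is 70 mm above the table; inside diameter 36 mm, outside 44 mm, inner floor 64 mm below the mouth, foot disc 68 mm across and 5 mm high. Fixed to the table. A marker that stands in it pokes out 36 mm and may lean a little. It trades places with the release box between runs.
- release_top (a point): Centre of the top face of the big round button of the release box: grey flat-topped button 28 mm in diameter, in the middle of a black box 65 x 100 mm and 30 mm high, fixed to the table, long side along the frame's y. The button's top is 44 mm above the table at rest, 14 mm above the box's top, and goes straight down in two stages, one after the other. This point goes down with the button.
- release_first (a joint): First stage of the button, 0 (up) to 0.005 m (at the first stop). It begins to give at 1.5 N and reaches the stop at 2.5 N. Half-pressed means at the first stop with the second stage not yet pushed in: any push between about 3 and 8 N holds it there.
- release_second (a joint): Second stage of the button, 0 to 0.004 m (fully home), after the first stop. It begins to give at 8 N and is home at 11 N; total travel 9 mm. Both stages spring back when let go.
- coach: Model railway coach, dark brown, 250 mm long (along its x axis), 36 mm wide, 48 mm high, origin under its centre; stands loose on the mat behind the marker. To be left alone.
- camera: Black camera on a mini tripod, fixed, lens along its +y towards the coach; 120 x 95 mm and 152 mm high (lens on the +y side, out to 70 mm from the origin), tripod feet within 60 mm of the origin under its centre. An obstacle only.
- driver: Screwdriver lying loose on the table, 150 mm long along its x axis, about 30 mm high. To be left alone.
- paint_a: Small paint jar, 32 mm across, 35 mm high, loose, origin under its centre. To be left alone.
- paint_b: Second such paint jar, 32 mm across, 35 mm high, loose, origin under its centre. To be left alone.
- glue: Glue bottle, 40 mm across, 90 mm high, loose, origin under its centre. To be left alone.
- sanding: Cork sanding block, 45 x 90 x 28 mm, loose, origin under its centre. To be left alone.
- marker: The same paint marker, origin at the centre of its underside.
Mind the look-alikes: they are no part of the job. Of the things like the marker, leave any that is purple; of the rest the smaller one is meant.

How it is judged:
By the outcome, as a careful person would: the job done as asked, in the order asked, and still so for the second after the job is handed in, with the robot touching nothing.
It also fails if it takes over 61 s, if anything falls off the work surface, if the arm or the gripper's body presses on something with over 40 N, if the wrist force passes 120 N, or if a joint passes its speed limit or range.

ROBOT

A 7-joint arm with a two-finger parallel gripper is mounted at the origin on the work surface. World frame = base frame: x ahead of the robot, y to its left, z up, the work surface at z = 0. Lengths are in mm, angles in rad, forces in N, time in s.
With the tool pointing down it reaches from about 400 to 900 mm from the base axis. Payload 5.6 kg.
Tool frame: the origin (TCP) lies midway between the tips of the shut fingers; the grasp point (between the pads) lies 19 mm behind it; z points along the fingers, y is the line along which they close (so a half turn about z gives the same grasp; the last joint's range is limited). The gripper opens to 92 mm and grips with 3 to 60 N. Pads are 20 mm wide; open, the fingers measure 128 mm over their backs; the gripper's body (75 mm by 189 mm) begins 69 mm behind the grasp point.
Start: joints at [1.097, 0.468, -0.012, 1.603, 0.006, 1.071, -0.056], TCP at [271.4, -590.636, 214.592] pointing down, gripper open.
Joint ranges: [-2.53, 2.53], [-0.31, 2.02], [-1.57, 1.55], [0.28, 2.44], [-1.29, 4.43], [0.15, 1.84], [-2.92, 2.92]. Speed limits (rad/s): [2.57, 2.57, 3.14, 3.14, 3.14, 3.14, 3.14].

INTERFACE

Orientations are given as a rotation vector (axis times angle).
In Python, from cell import robot, grip, kin, viewer gives the robot as it stands. Calls block until the motion is done:
- robot.movep(position, orientation): joint-space move of the TCP to a pose.
- robot.servo_line(position, feed=150, rotation=None): straight line of the TCP; rotation=None keeps the orientation; feed is the mean speed in mm/s.
- robot.goto_joints(angles): joint-space move.
- grip(opening, newtons=None): opening from 0.0 (shut) to 1.0 (fully open); newtons is the grip in N (None keeps the last); returns when the fingers have stopped.
- robot.hold(seconds).
- kin.ik(position, orientation): joint angles nearest the present ones, or None.
- robot.observe(): the state.
- viewer.read_camera(name): name is "side" or "top" or "wrist"; returns the picture (400x640x3 uint8, red, green, blue); there is no depth.
- viewer.camera_info(name): a dict with "camera_matrix" (3x3 intrinsics, pixels), "R" (3x3) and "t" (3): a world point X has camera coordinates R X + t. Camera axes: x right, y down, z forward; pixel columns grow to the right and rows downward; lengths in mm; the calibration is good to about 2 mm. A picture is of the moment at which its call begins: read the wrist's pose just before it. camera_info takes no time and is no camera call; for the wrist camera it gives the pose at the moment of the call.
A pose or a line that the arm cannot do raises robot.IKError and nothing moves.
- robot.job_done(): hands the job in; it is judged then, once.
Trained networks look in the newest picture that a camera, given by its name, has taken for a name from the list of things; names that differ only in an ending like _2 or _b are one class to them, and where a whole thing is asked for, a point or a joint stands for the part that bears it (a point fixed in the world has none). Each returns a list of dicts, best first, with "confidence" (0 to 1); they miss things now and then, are a little off and sometimes report something else, mostly with a low value. They report only what shows in the picture. A call takes as long as a camera call. They do not tell look-alikes from the thing itself.
- viewer.silhouettes(name, camera): "mask" (400x640 bool, what is visible of it).
- viewer.pinpoint(name, camera): "at" ([x, y, z] in mm, in the coordinates of the camera as it stood for that picture, good to about 4 mm: a listed point, or the origin of a listed thing).
The state is a dict: "t": time; "joints": joint angles; "joint_velocities": joint speeds; "joint_torque": joint torques, N m; "tcp_pos": TCP position; "tcp_rot": TCP orientation; "contact_force": force on the tool from outside, world axes, zero at the start; "wrist_torque": the same for the moment, N m; "grip_width": opening from 0.0 (shut) to 1.0 (fully open); "grip_force": force on a finger pad.
Only numpy, scipy, OpenCV 4.12 (cv2) and the standard library are available. Lean on these libraries where they do the work, as an engineer would, in place of code of your own. Each camera call takes 0.05 s, during which the arm holds its last target. There are 200 camera calls.

## Working session

There is one attempt and no reset: what is moved stays moved. The work goes in short steps, each a Python script; the robot and the scene stay as the last script left them, time stands still between calls to the robot, and variables do not carry over. Pictures are saved under pics/ and viewed, at most 10 in all, crops included, and the job is handed in when it is done.

```bash
ls; mkdir -p pics; cat > h.py <<'E'
import numpy as np, cv2
from cell import robot, grip, kin, viewer
def world(at,ci): return np.array(ci["R"]).T@(np.array(at)-np.array(ci["t"]))
def pix(X,ci):
    c=np.array(ci["R"])@np.array(X,float)+np.array(ci["t"]); p=np.array(ci["camera_matrix"])@c; return p[:2]/p[2]
def snap(cam,fn=None):
    ci=viewer.camera_info(cam); im=viewer.read_camera(cam)
    if fn: cv2.imwrite("pics/"+fn,im[:,:,::-1])
    return im,ci
def find(name,cam,ci):
    for d in viewer.pinpoint(name,cam):
        w=world(d["at"],ci); print(cam,name,round(d["confidence"],2),w.round(1),pix(w,ci).round())
E
python3 - <<'E'
from h import *
ims=[]
for c in ["side","top"]:
    im,ci=snap(c); ims.append(im)
    for n in ["marker_center","tube_rim","release_top","coach","camera","glue"]: find(n,c,ci)
cv2.imwrite("pics/a.png",cv2.resize(np.vstack(ims),(480*1,600))[:,:,::-1])
cv2.imwrite("pics/top.png",ims[1][:,:,::-1]);cv2.imwrite("pics/side.png",ims[0][:,:,::-1])
s=robot.observe();print(s["t"],s["tcp_rot"],s["contact_force"])
E
```

```text
pics
side marker_center 0.87 [635.  -84.4  71. ] [306. 187.]
side marker_center 0.67 [619.5 -22.4  76.2] [309. 205.]
side marker_center 0.46 [569.8 -85.9  51.7] [331. 193.]
side marker_center 0.24 [ 3.966e+02  2.270e+01 -1.000e-01] [396. 245.]
side tube_rim 0.85 [455.5 245.2  72.7] [376. 318.]
side release_top 0.58 [ 463.5 -234.8   44.9] [372. 158.]
side coach 0.71 [594.1  84.2   2.1] [315. 259.]
side coach 0.3 [772.4 -55.3   2.7] [255. 208.]
side camera 0.87 [ 666.8 -421.4   -3. ] [309. 125.]
side glue 0.65 [ 7.216e+02  2.861e+02 -2.000e-01] [245. 338.]
top marker_center 0.71 [615.3 -26.5  75.2] [322. 184.]
top marker_center 0.6 [634.2 -81.4  71.2] [343. 178.]
top marker_center 0.39 [570.2 -84.1  48.5] [343. 202.]
top tube_rim 0.61 [458.8 242.9  69.7] [219. 241.]
top release_top 0.56 [ 463.7 -233.5   44.8] [399. 242.]
top release_top 0.36 [ 7.636e+02 -5.760e+01  2.000e-01] [334. 141.]
top coach 0.9 [591.2  78.8   5. ] [286. 197.]
top camera 0.83 [ 6.627e+02 -4.220e+02 -3.000e-01] [460. 175.]
top glue 0.76 [ 7.184e+02  2.823e+02 -1.000e-01] [219. 155.]
0.7 [3.06894449e+00 6.71334489e-01 4.32506162e-05] [ 0.32007416 -0.48388422 -0.14586762]
```

View pics/top.png

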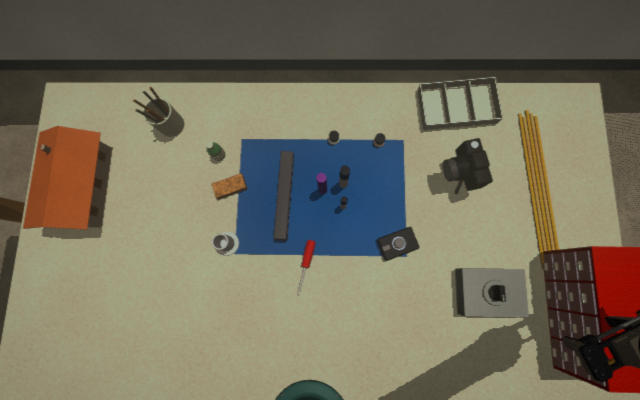

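View pics/side.png

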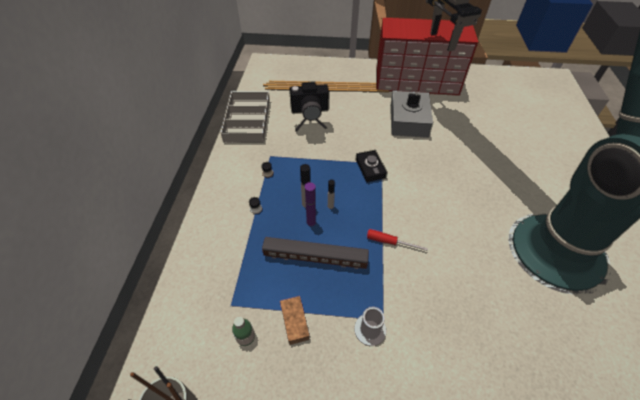

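The top view shows the small white/black marker at pixel (343,202), a larger one at (344,178) and the purple one at (322,184). The tube is at (226,243) and the release box at (398,242). The target marker is therefore near (570,-85). Next I go above it, with the gripper's long side turned away from the tall neighbours.

```bash
cat >> h.py <<'E'
from scipy.spatial.transform import Rotation as Ro
def down(deg):
    a=np.radians(deg); z=np.array([0,0,-1.]); y=np.array([np.cos(a),np.sin(a),0]); x=np.cross(y,z)
    return Ro.from_matrix(np.c_[x,y,z]).as_rotvec()
def best(pos,degs):
    q0=np.array(robot.observe()["joints"]); c=[]
    for d in degs:
        q=kin.ik(pos,down(d))
        if q is not None: c.append((np.abs(np.array(q)-q0).max(),d))
    print(c); return down(min(c)[1])
E
python3 - <<'E'
from h import *
p=[570,-85,270]
r=best(p,[112,-68])
grip(0.55)
robot.movep(p,r)
im,ci=snap("wrist","w1.png"); find("marker_center","wrist",ci)
s=robot.observe();print(s["t"],s["tcp_pos"],s["joints"], s["grip_width"])
E
```

```text
[(np.float64(1.8361798950601542), 112), (np.float64(1.1376467848036862), -68)]
wrist marker_center 0.76 [635.9 -81.7  73.8] [338. 117.]
wrist marker_center 0.7 [611.8 -23.8  71.6] [279. 118.]
wrist marker_center 0.6 [568.5 -85.6  55.5] [318. 173.]
3.6667 [569.86872633 -86.22656682 269.81723201] [ 0.35584363  0.3175907  -0.32864418  1.70971614  0.11180763  1.13295964
 -1.19374937] 0.5504679737292874
```

View pics/w1.png

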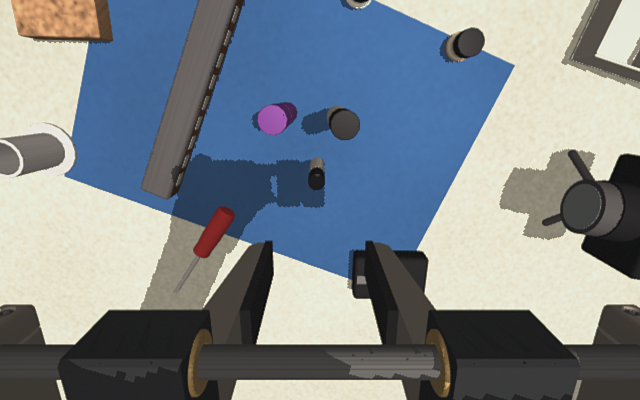

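The target's black cap is at about (316,180). The larger marker is at (344,123) and the purple one at (273,119). The wrist camera sits on the side towards the neighbours, so I check how high it is.

```bash
python3 - <<'E'
from h import *
ci=viewer.camera_info("wrist"); R=np.array(ci["R"]);C=-R.T@np.array(ci["t"]);print("cam",C)
K=np.array(ci["camera_matrix"])
for u,z in [((316.5,182),100),((316.5,180),100),((344,124),142),((272,120),142)]:
    d=R.T@np.linalg.inv(K)@[*u,1]; print(u,C+d*(z-C[2])/d[2])
print(pix([570,-85,100],ci),pix([570,-85,0],ci))
im=cv2.imread("pics/w1.png")
for m in viewer.silhouettes("marker","wrist"):
    ys,xs=np.where(m["mask"]); print(m["confidence"],xs.min(),xs.max(),ys.min(),ys.max())
cv2.imwrite("pics/crop.png",cv2.resize(im[140:220,260:380],None,fx=5,fy=5))
E
```

```text
cam [647.67601195 -54.68032252 440.20690277]
(316.5, 182) [568.76398805 -83.87137838 100.        ]
(316.5, 180) [570.72580958 -83.08607956 100.        ]
(344, 124) [634.78033231 -83.13839147 142.        ]
(272, 120) [614.87870114 -24.74607444 142.        ]
[317.96489732 181.31458305] [318.1501186  163.10335418]
0.94 327 359 106 139
0.88 258 297 102 134
0.32 542 639 150 278
```

View pics/crop.png

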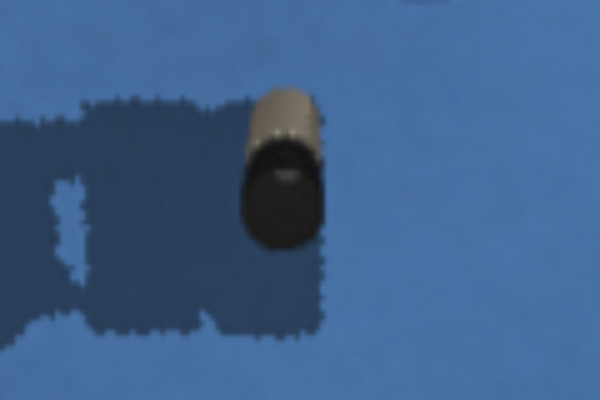

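The crop shows the cap centre at (316.6,181.6), which puts the marker at about (569.3,-84). The camera stays 170 mm above the TCP, so it clears the neighbours. Grasp now.

```bash
python3 - <<'E'
from h import *
r=robot.observe()["tcp_rot"]
robot.servo_line([569.3,-84,150],150,down(-68))
robot.servo_line([569.3,-84,56],80)
s=robot.observe();print(s["tcp_pos"],s["contact_force"])
grip(0.0,15)
s=robot.observe();print(s["t"],s["grip_width"],s["grip_force"],s["contact_force"])
robot.servo_line([569.3,-84,220],120)
s=robot.observe();print(s["t"],s["grip_width"],s["tcp_pos"])
p=[457,240,220]
r=best(p,[-68,-90,-45,-20]);robot.movep(p,r)
im,ci=snap("wrist","w2.png"); find("tube_rim","wrist",ci)
s=robot.observe();print(s["t"],s["tcp_pos"],s["grip_width"])
K=np.array(ci["camera_matrix"])
E
```

```text
[569.75777097 -84.03202403  56.56631376] [-0.03319993  0.59437262  0.11861457]
6.5833 0.19164090680776485 15.00007152557373 [-0.17182465 -0.22629953  1.35551573]
8.1 0.1897392178889466 [568.81872714 -83.98126843 219.17550624]
[(np.float64(0.6712789370248993), -68), (np.float64(1.0349257540455639), -90), (np.float64(0.4041687938059374), -45), (np.float64(0.3423809097155622), -20)]
wrist tube_rim 0.79 [459.3 245.   70.7] [318. 181.]
9.4917 [458.14803885 238.28462311 219.8164342 ] 0.1961519732959809
```

View pics/w2.png

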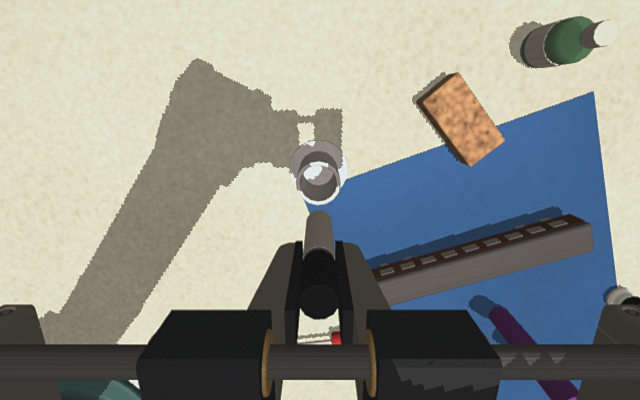

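The marker is in the grip with its lower end at about (318,213). The tube mouth is empty and centred near (319,182).

```bash
python3 - <<'E'
from h import *
ci=viewer.camera_info("wrist"); R=np.array(ci["R"]);C=-R.T@np.array(ci["t"]);K=np.array(ci["camera_matrix"])
d=R.T@np.linalg.inv(K)@[319,182,1]; print("rim",C+d*(70-C[2])/d[2])
s=robot.observe();p=np.array(s["tcp_pos"]);print(p)
print("bottom pred",pix(p-[0,0,56],ci),"top",pix(p+[0,0,44],ci))
E
python3 - <<'E'
import cv2
im=cv2.imread("pics/w2.png");cv2.imwrite("pics/c2.png",cv2.resize(im[130:330,260:380],None,fx=3,fy=3))
E
```

```text
rim [459.4978973  243.62149989  70.        ]
[458.14803885 238.28462311 219.8164342 ]
bottom pred [319.88998685 221.20196791] top [320.62060478 302.78015845]
```

View pics/c2.png

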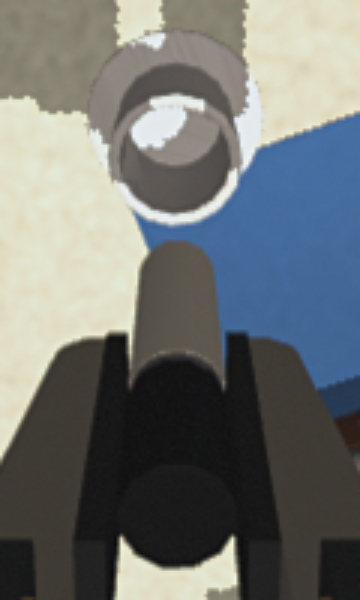

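Marker is upright in the grip, and the mouth centre is about (459,243.6). Inserting and releasing.

```bash
python3 - <<'E'
from h import *
x,y=459,243.6
robot.servo_line([x,y,140],120); robot.hold(0.2)
s=robot.observe();print(s["tcp_pos"],s["contact_force"])
p=np.array([x,y])*2-np.array(s["tcp_pos"])[:2]
robot.servo_line([*p,76],60)
s=robot.observe();print(s["tcp_pos"],s["contact_force"],s["grip_width"])
grip(0.5); robot.hold(0.2)
robot.servo_line([*p,200],120)
p=[463.5,-234,160]
r=best(p,[-20,-45,-68,-90,0]);grip(0.0,10);robot.movep(p,r); robot.hold(0.2)
im,ci=snap("wrist","w3.png"); find("release_top","wrist",ci)
im2,ci2=snap("side"); find("release_top","side",ci2); find("marker_center","side",ci2)
a=cv2.resize(im,(640,400)); b=cv2.resize(im2[270:370,310:430],(240,200)); a[:200,400:]=b
cv2.imwrite("pics/c3.png",a[:,:,::-1])
s=robot.observe();print(s["t"],s["tcp_pos"],s["grip_width"],s["contact_force"])
R=np.array(ci["R"]);print("cam",-R.T@np.array(ci["t"]))
E
```

```text
[459.4696582  243.80609091 140.7733007 ] [-0.2424853   0.49692295 -0.57258379]
[458.85022547 243.53127762  76.3813547 ] [ 0.04294706 -0.84706573 -0.70842274] 0.19761116777967067
[(np.float64(0.9781200781911467), -20), (np.float64(0.8421269190420415), -45), (np.float64(0.7944564206776037), -68), (np.float64(0.7312700590875816), -90), (np.float64(1.335957051252304), 0)]
wrist release_top 0.55 [ 472.3 -234.2   48. ] [320. 189.]
side release_top 0.67 [394.   16.1   0.6] [397. 242.]
side release_top 0.59 [ 465.1 -236.2   41.1] [371. 158.]
side marker_center 0.83 [621.  -27.1  73.3] [309. 204.]
side marker_center 0.71 [459.2 242.   57.8] [373. 319.]
side marker_center 0.66 [636.6 -82.8  71.4] [305. 187.]
16.6583 [ 463.59159277 -233.81578628  160.01854571] 0.007462618642710603 [-0.80390929  0.55885268 -0.41458754]
cam [ 547.82359204 -233.0368574   330.5322322 ]
```

View pics/c3.png

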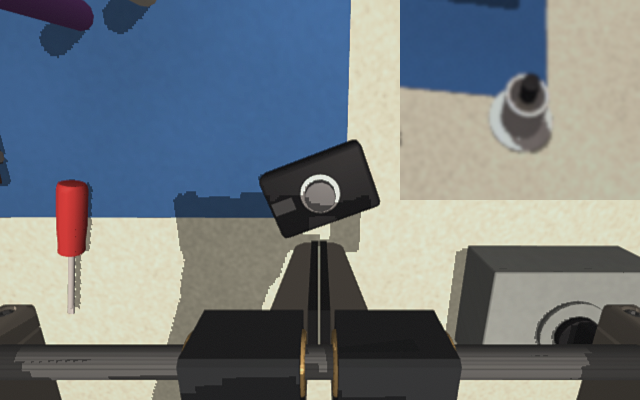

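The inset shows the marker standing in the tube. The button is at (320,194) in the wrist view. Now the half-press, in small steps under force control.

```bash
python3 - <<'E'
from h import *
ci=viewer.camera_info("wrist"); R=np.array(ci["R"]);C=-R.T@np.array(ci["t"]);K=np.array(ci["camera_matrix"])
d=R.T@np.linalg.inv(K)@[320,194,1]; P=C+d*(44-C[2])/d[2]; print("btn",P)
x,y=P[:2]
robot.servo_line([x,y,60],100)
robot.servo_line([x,y,49],30); robot.hold(0.2)
def fz(n=8):
    v=[]
    for _ in range(n): v.append(robot.observe()["contact_force"][2]); robot.hold(0.01)
    return np.mean(v)
f0=fz(); print("f0",f0, robot.observe()["tcp_pos"])
z=49
while z>34:
    z-=0.5; robot.servo_line([x,y,z],10); robot.hold(0.05); f=fz(5)-f0
    s=robot.observe(); print(round(s["t"],2),z,s["tcp_pos"][2].round(2),round(f,2))
    if f>4.3: break
robot.hold(0.3); print("hold",fz()-f0)
np.save("st.npy",[x,y,z,f0])
E
```

```text
btn [ 465.87367317 -235.04246032   44.        ]
f0 0.20530780983420632 [ 465.95523595 -235.0808247    49.09594233]
18.93 48.5 48.51 -0.2
19.27 48.0 48.0 -0.32
19.62 47.5 47.5 -0.04
19.96 47.0 46.97 -0.2
20.3 46.5 46.49 -0.28
20.64 46.0 45.97 -0.24
20.98 45.5 45.48 -0.07
21.32 45.0 44.98 0.05
21.67 44.5 44.52 0.03
22.01 44.0 44.07 1.5
22.35 43.5 43.48 1.12
22.69 43.0 43.0 1.27
23.03 42.5 42.5 1.61
23.38 42.0 42.03 1.69
23.72 41.5 41.5 1.41
24.06 41.0 41.04 1.58
24.4 40.5 40.54 1.66
24.74 40.0 40.01 2.2
25.08 39.5 39.51 1.88
25.43 39.0 39.4 6.06
hold 5.871210508759852
```

Stopped at the first stop with about 6 N (TCP z about 39.4). I hold there, press home, release and retreat.

```bash
python3 - <<'E'
from h import *
x,y,z,f0=np.load("st.npy")
def f(): return np.mean([robot.observe()["contact_force"][2] for _ in range(3)])-f0
for _ in range(5): robot.hold(0.25); print("half",round(f(),2))
while z>30:
    z-=0.5; robot.servo_line([x,y,z],10); robot.hold(0.06)
    s=robot.observe(); print(z,s["tcp_pos"][2].round(2),round(f(),2))
    if f()>16: break
robot.hold(0.3); print(f())
robot.servo_line([x,y,55],60); robot.servo_line([x,y,170],150)
snap_,ci=snap("side"); find("release_top","side",ci); find("marker_center","side",ci); find("coach","side",ci)
b=np.hstack([cv2.resize(snap_[270:370,310:430],(360,300)),cv2.resize(snap_[130:280,220:440],(440,300))])
cv2.imwrite("pics/end.png",b[:,:,::-1])
print(robot.observe()["t"])
E
```

```text
half 5.84
half 6.43
half 6.26
half 6.09
half 5.11
38.5 39.02 7.68
38.0 38.57 8.02
37.5 38.1 7.99
37.0 37.64 8.87
36.5 37.16 9.18
36.0 36.72 9.48
35.5 36.27 10.35
35.0 35.78 9.61
34.5 35.32 10.37
34.0 35.22 14.28
33.5 35.13 18.36
18.77006889631973
side release_top 0.6 [ 466.7 -233.6   42.2] [371. 159.]
side marker_center 0.79 [636.  -83.5  70.6] [306. 187.]
side marker_center 0.74 [618.2 -24.2  73.1] [310. 205.]
side marker_center 0.72 [ 665.9 -422.3   -3.9] [310. 125.]
side marker_center 0.55 [458.1 238.7  56.8] [373. 318.]
side coach 0.78 [ 5.914e+02  8.400e+01 -4.000e-01] [316. 259.]
32.3583
```

View pics/end.png

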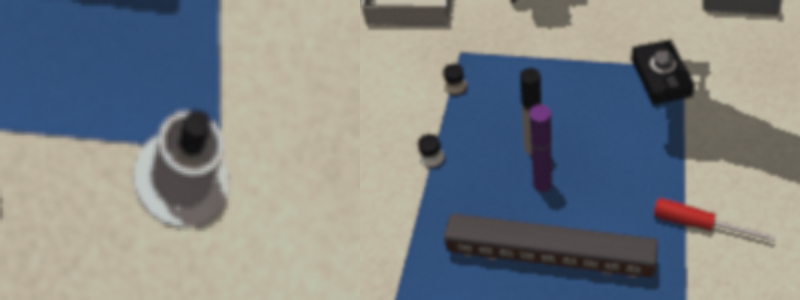

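The marker stands in the tube, the button is back up, and the coach and the other things in view are where they were.

```bash
python3 -c "
from h import *
print(robot.job_done())"
```

```text
the job is handed in; nothing more can be done
None
```

The job is handed in after about 32 s: the marker stands in the tube, and the button was held at the first stop for over a second, pressed fully home and let spring back, with the coach and the other things seen in the last picture undisturbed.

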